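# Make up the bending and compression kits for the analyser

### The job

Make up the two fixture kits for today's runs on the analyser, putting each part down gently and standing or lying as it does in the stock. The bending kit goes into the three-compartment tray: the long test bar in the long compartment, the two-roller support in the larger of the other two, and the T-shaped loading nose in the smallest; the compression kit goes into the two-compartment tray: the large compression plate in the larger compartment and the rubber puck in the smaller. Leave the small compression plate and the short bar where they are.

Things in the scene. Friction and masses are not known exactly. Their poses are not given: they have to be found in the camera images.
- tray3: White kit tray fixed on the bench (z = 0), with a T of two dividers, 160 (its x, away from the robot at yaw 0) x 200 (y) x 18 mm high; walls 4, floor 3, dividers 4 wide, 18 high. Origin: centre of underside. Clear compartments in its frame, mm: long, nearest the robot, x -76..-12, y -96..96; smallest x -8..76, y -96..-28; middle-sized x -8..76, y -24..96. Yaw within 0.2 rad.
- tray2: White kit tray fixed on the bench (z = 0), same outside, walls, floor and frame as the other (160 x 200 x 18 mm, floor 3), but with a single divider along its x, 4 mm wide, 18 high. Clear compartments in its frame, mm: smaller x -76..76, y -96..-24; larger x -76..76, y -20..96. Origin: centre of underside.
- fork: Two-roller bending support, steel, about 0.35 kg: a U from the side. Base 80 (its x) x 28 (y) x 16 mm high; at each end an upright 12 mm thick, 32 mm from the middle, with a dark roller of 12 mm diameter on top along y; 50 mm high, 52 mm free between the uprights. Grip across the 28 mm at the middle. Stands upright at z = 0, any yaw. Origin: centre of underside, z up.
- nose: T-shaped loading nose, steel, about 0.26 kg, 56 mm high: round foot of 44 mm diameter, 14 high; stem of 14 mm diameter; on top, z 38 to 52 mm, a crossbar 14 wide (its x) x 40 long (y), with a dark half-round edge along it to z = 56. Grip the crossbar across its 14 mm. Stands upright at z = 0, any yaw. Origin: centre of underside, z up.
- plate_large: Large compression plate, steel, about 0.22 kg, 52 mm high: at the bottom a disc of 50 mm diameter, 10 high; stem of 12 mm diameter; hub of 22 mm diameter from z = 38 to 52 mm. Grip the hub. Stands upright at z = 0, any yaw. Origin: centre of underside, z up.
- plate_small: Small compression plate, not wanted: like the large one (stem 12, hub 22, height 52 mm), but its disc is only 30 mm in diameter. Stands upright at z = 0, any yaw. Origin: centre of underside, z up.
- puck: Test puck: solid black rubber disc of 29 mm diameter, 12.5 mm high, 12 g, lying flat at z = 0. Origin: centre of underside, z up.
- bar_long: Long test bar: tan laminate bar 80 (its x) x 15 (y) x 10 mm high, 20 g, lying flat at z = 0, any yaw. Origin: centre of underside.
- bar_short: Short test bar, not wanted: like the long one, but 40 (its x) x 15 x 10 mm. Lies flat at z = 0. Origin: centre of underside.
Mind the look-alikes: they are no part of the job. Several things have the shape of the puck; the one meant has the colours described above. What is shaped like the bar_long but grey is not meant.

How it is judged (in metres and radians):
At the end, for the whole second after the job is handed in: Each of the five parts is in its named compartment (centre inside, any yaw), on the floor within 6 mm, upright or flat within 0.12 rad (bar level within 0.09), at rest under 0.02 m/s. The small plate and the short bar are within 25 mm of where they were (x of fork in the frame of tray3 between -0.008 and 0.076 m and y of fork in the frame of tray3 between -0.024 and 0.096 m and z of fork in the frame of tray3 between -0.002 and 0.009 m and angle between each of fork, nose, plate_large's own z axis and vertical below 0.12 rad and linear speed of each of fork, nose, bar_long, plate_large, puck below 0.02 m/s and x of nose in the frame of tray3 between -0.008 and 0.076 m and y of nose in the frame of tray3 between -0.096 and -0.028 m and z of nose in the frame of tray3 between -0.002 and 0.009 m and x of bar_long in the frame of tray3 between -0.076 and -0.012 m and y of bar_long in the frame of tray3 between -0.096 and 0.096 m and z of bar_long in the frame of tray3 between -0.002 and 0.017 m and angle between the x axis of bar_long and the z axis of tray3, either way round above 1.48 rad and x of plate_large in the frame of tray2 between -0.076 and 0.076 m and y of plate_large in the frame of tray2 between -0.02 and 0.096 m and z of plate_large in the frame of tray2 between -0.002 and 0.009 m and x of puck in the frame of tray2 between -0.076 and 0.076 m and y of puck in the frame of tray2 between -0.096 and -0.024 m and z of puck in the frame of tray2 between -0.002 and 0.018 m and angle between the z axis of puck and the z axis of tray2, either way round below 0.12 rad and distance of each of plate_small, bar_short from where it was at the start of the episode below 0.025 m); the robot touches nothing.
It fails at once if the small plate or the short bar, which stay in stock, is moved more than 25 mm (distance of any of plate_small, bar_short from where it was at the start of the episode above 0.025 m).
It fails at once if a part is dropped: it falls free of the fingers faster than 0.8 m/s (a drop of more than 30 mm) ((linear speed of fork above 0.8 m/s and contact force between the fingers and fork below 0.05 N) or (linear speed of nose above 0.8 m/s and contact force between the fingers and nose below 0.05 N) or (linear speed of bar_long above 0.8 m/s and contact force between the fingers and bar_long below 0.05 N) or (linear speed of plate_large above 0.8 m/s and contact force between the fingers and plate_large below 0.05 N) or (linear speed of puck above 0.8 m/s and contact force between the fingers and puck below 0.05 N)).
It also fails if it takes over 99 s, if anything falls off the work surface, if the arm or the gripper's body presses on something with over 40 N, if the wrist force passes 120 N, or if a joint passes its speed limit or range.

### The arm

A 7-joint arm with a two-finger parallel gripper is mounted at the origin on the work surface. World frame = base frame: x ahead of the robot, y to its left, z up, the work surface at z = 0. Lengths are in mm, angles in rad, forces in N, time in s.
With the tool pointing down it reaches from about 425 to 975 mm from the base axis. Payload 16.7 kg.
Tool frame: the origin (TCP) lies at the very end of the fingers, on their centre line; the grasp point (between the pads) lies r.tcp_to_grasp behind it (r.tcp_to_grasp is the distance from the TCP to the grasp point, in mm); z points along the fingers, y is the line along which they close (so a half turn about z gives the same grasp; the last joint's range is limited). The gripper opens to 85 mm and grips with 20 to 120 N. Pads are 22 mm wide; open, the fingers measure 114 mm over their backs; the gripper's body (76 mm by 85 mm) begins 54 mm behind the grasp point. The pads swing forward as they close: fully open they stand 13 mm farther back than shut.
Start: joints at [-1.308, 0.426, 0.074, 1.606, -0.034, 1.111, -0.067], TCP at [270.174, 618.53, 192.802] pointing down, gripper open.
Joint ranges: [-2.85, 2.85], [-0.5, 2.14], [-1.23, 1.37], [0.21, 2.46], [-1.02, 4.16], [0.16, 2.05], [-2.73, 2.73]. Speed limits (rad/s): [1.89, 1.89, 2.39, 2.39, 3.01, 3.01, 3.01].

### API

Orientations are given as a rotation vector (axis times angle).
In Python, from rig import r gives the robot as it stands.
- The arm moves only by the tool jog_arm, never from a script. Its arguments are lists of equal length, an entry for each row: "hand": the closure, from 0 (fully open) to 1 (shut); "dp": the shift along the tool's x, y, z normalised to -1 to 1, where 1 is 20 cm, a list of three; "spin": the turn about the tool's z normalised to -1 to 1, where 1 is 0.5 rad. A call has 1 to 8 rows; each row is the pose to reach, as a shift and turn from the pose commanded when the call began, along the tool's axes at that moment; what a row does not reach only later rows make up. A row lasts 1/8 s, in which the tool goes at most 62.5 mm and 10.7 degrees, less where a joint would pass 70% of its speed; a pose out of reach is approached as far as the arm can. A call with a number of a shift or a turn outside -1 to 1 is refused whole. A call with a gripper value outside its range is refused whole. The fingers move at their own pace and stop on an object; "grip_force" is the grip in N (left out, the last holds). Time passes only in rows, so rows that repeat a pose let the fingers close. It gives the time, the measured TCP pose, the force, the opening and the grip force at its end, in the units of the state.
- r.state(): the state, without advancing time (a new reading comes with each control period).
- r.snapshot(name): name is "side" or "top"; returns a dict with "color" (420x560x3 uint8, red, green, blue), "depth" (420x560 float32, mm along the optical axis (not along the pixel's ray), 0 where there is no reading), "vertical_fov" (degrees; the focal length in pixels is half the picture's height over the tangent of half this angle, whatever the lens; pixels are square), "cx", "cy" (the principal point, pixels), "k1" (the pictures are not rectified: a ray, as slopes to the right and down, at radius r is drawn at 1 + k1 r^2 times it, then the intrinsics apply), "T" (4x4, takes a point from camera to world coordinates). Camera axes: x right, y down, z forward; pixel columns grow to the right and rows downward; lengths in mm; the calibration is good to about 2 mm. A picture is of the moment at which its call begins.
- r.sign_off(): hands the job in; it is judged then, once.
Trained networks look in the newest picture that a camera, given by its name, has taken for a name from the list of things; names that differ only in an ending like _2 or _b are one class to them, and where a whole thing is asked for, a point or a joint stands for the part that bears it (a point fixed in the world has none). Each returns a list of dicts, best first, with "confidence" (0 to 1); they miss things now and then, are a little off and sometimes report something else, mostly with a low value. They report only what shows in the picture. A call takes as long as a camera call. They do not tell look-alikes from the thing itself.
- r.cut_out(query, camera): "region" (420x560 bool, what is visible of it) and "bbox" ([centre column, centre row, width, height] in pixels, round what is visible of it).
The state is a dict: "clock": time; "q": joint angles; "joint_velocities": joint speeds; "joint_efforts": joint torques, N m; "tool_pos": TCP position; "ee_rot": TCP orientation; "contact_force": force on the tool from outside, world axes, zero at the start; "moment": the same for the moment, N m; "grip_width": finger opening in mm; "grip_force": force on a finger pad.
Only numpy, scipy, OpenCV 4.12 (cv2) and the standard library are available. Lean on these libraries where they do the work, as an engineer would, in place of code of your own. Each camera call takes 0.05 s, during which the arm holds its last target. There are 200 camera calls.

## Working session

There is one attempt and no reset: what is moved stays moved. The work goes in short steps, Python scripts to look and compute and a tool call to move; the robot and the scene stay as the last step left them, time stands still between calls to the robot, and variables do not carry over. Pictures are saved under pics/ and viewed, at most 14 in all, crops included, and the job is handed in when it is done.

Besides the shell and the picture viewer there is one more tool, called after "Request:" as name(argument=value, ...), one argument or row to a line, values as JSON. jog_arm: Moves the arm, as the interface text tells. Scaled input: -1 to 1 covers 20 cm each way for a shift and 0.5 rad each way for a turn. Its arguments: {"type":"object","properties":{"hand":{"type":"array","items":{"type":"number"}},"dp":{"type":"array","items":{"type":"array","items":{"type":"number","minimum":-1,"maximum":1}}},"spin":{"type":"array","items":{"type":"number","minimum":-1,"maximum":1}},"grip_force":{"type":"number"}},"required":["hand","dp","spin"]}

```bash
ls; mkdir -p pics; cat > h.py <<'E'
import numpy as np, cv2
from rig import r
def snap(n):
    s=r.snapshot(n); return s
def cam(s):
    h=s["color"].shape[0]; f=h/2/np.tan(np.radians(s["vertical_fov"])/2)
    K=np.array([[f,0,s["cx"]],[0,f,s["cy"]],[0,0,1]]); D=np.array([s["k1"],0,0,0.]); return K,D
def cloud(s):
    K,D=cam(s); h,w=s["depth"].shape
    u,v=np.meshgrid(np.arange(w),np.arange(h))
    p=cv2.undistortPoints(np.stack([u,v],-1).reshape(-1,1,2).astype(float),K,D).reshape(h,w,2)
    d=s["depth"].astype(float)
    P=np.dstack([p[...,0]*d,p[...,1]*d,d]); T=np.array(s["T"])
    W=P@T[:3,:3].T+T[:3,3]; W[d==0]=np.nan; return W
def save(s,n): cv2.imwrite("pics/"+n,s["color"][...,::-1])
E
python3 - <<'E'
from h import *
for n in("top","side"):
    s=snap(n); save(s,n+"0.png"); T=np.array(s["T"]); print(n,T.round(2).tolist(),s["vertical_fov"],s["k1"])
    W=cloud(s); np.savez(n+"0.npz",W=W,c=s["color"])
    for q in "tray3 tray2 fork nose plate_large plate_small puck bar_long bar_short".split():
        for o in r.cut_out(q,n)[:4]:
            m=o["region"]; p=W[m]; p=p[~np.isnan(p[:,0])]
            if len(p): print(q,round(o["confidence"],2),np.round(o["bbox"]),np.median(p,0).round(),"zmax",np.percentile(p[:,2],95).round(1),s["color"][m].mean(0).round())
print(r.state(),r.tcp_to_grasp)
E
```

```text
pics
top [[0.0, -0.99, 0.14, 311.73], [-1.0, -0.0, 0.01, -1.74], [-0.01, -0.14, -0.99, 1101.32], [0.0, 0.0, 0.0, 1.0]] 54.98850466949123 -0.1082533670290044
tray3 0.73 [340. 155.  77.  64.] [ 606. -150.    3.] zmax 17.9 [237. 238. 241.]
tray3 0.64 [215. 162.  81.  70.] [595. 196.   3.] zmax 18.1 [236. 237. 240.]
tray2 0.73 [340. 155.  77.  64.] [ 606. -150.    3.] zmax 17.9 [237. 238. 241.]
tray2 0.64 [215. 162.  81.  70.] [595. 196.   3.] zmax 18.1 [236. 237. 240.]
fork 0.88 [376. 216.  23.  31.] [ 436. -245.   16.] zmax 49.8 [136. 140. 147.]
fork 0.37 [244. 221.  13.  16.] [423. 111.  10.] zmax 52.6 [175. 178. 192.]
nose 0.74 [375. 217.  22.  28.] [ 433. -245.   16.] zmax 49.8 [137. 141. 148.]
nose 0.49 [284. 216.  15.  14.] [433.   7.  16.] zmax 56.3 [155. 158. 170.]
plate_large 0.56 [244. 220.  15.  18.] [424. 111.  10.] zmax 52.3 [174. 178. 191.]
plate_small 0.62 [156. 220.  14.  12.] [422. 355.  13.] zmax 52.9 [154. 157. 166.]
puck 0.45 [410. 195.  11.  10.] [ 505. -346.   11.] zmax 14.4 [228.  64.  59.]
bar_long 0.69 [326. 216.  17.  31.] [ 434. -115.    9.] zmax 12.8 [242. 23
[... 1027 characters left out ...]
91409,  1.60601454, -0.03411179,
        1.11078764, -0.06711233]), 'joint_velocities': array([ 7.76639014e-05,  6.25112871e-04,  4.64676411e-04, -1.39973351e-03,
        2.27943702e-03, -3.87954210e-04, -1.31785715e-03]), 'joint_efforts': array([-1.28064097e-03, -9.49528098e+01,  3.75646859e+00, -4.63886440e+01,
        1.90693641e-02,  2.34922045e-03, -4.53263667e-07]), 'tool_pos': array([270.17335754, 618.53046039, 192.8245592 ]), 'ee_rot': array([-6.42401607e-01, -3.07516963e+00,  2.86741473e-06]), 'contact_force': array([-0.02105802, -0.35447774,  0.81963655]), 'moment': array([ 0.00257073,  0.0300297 , -0.03405576]), 'grip_force': 0.0, 'grip_width': 85.5227820236851} 18.700000000000003
```

```bash
python3 - <<'E'
from h import *
c=np.load("top0.npz")["c"]; cv2.imwrite("pics/t1.png",cv2.resize(c[100:290,130:440,::-1],None,fx=2.55,fy=2.55,interpolation=cv2.INTER_CUBIC))
E
```

```text
(no output)
```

View pics/t1.png

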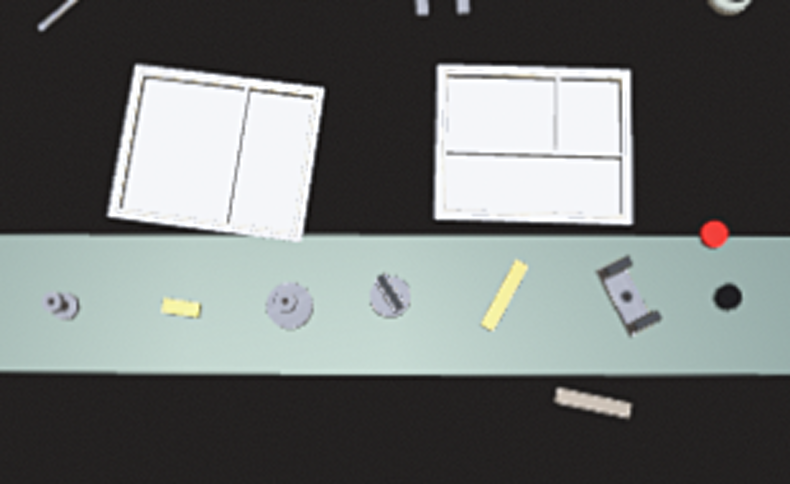

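View pics/side0.png

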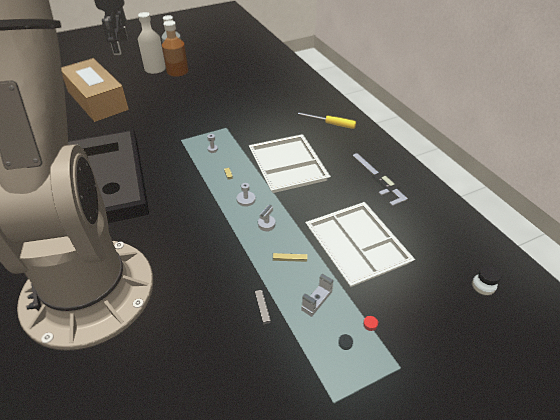

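The top picture shows tray2 (single divider) at crop px (215,150) and tray3 at (533,145). The stock strip runs left to right: small plate (60,303), short bar (180,307), large plate (289,303), nose (390,295), long bar (505,295), fork (628,296), black puck (727,296). The red puck and the grey bar are decoys. Next I'll measure the poses.

```bash
cat > meas.py <<'E'
from h import *
W={n:np.load(n+"0.npz")["W"] for n in("top","side")}
def sel(n,c,rad,z0,z1):
    p=W[n].reshape(-1,3); p=p[~np.isnan(p[:,0])]
    return p[(np.hypot(p[:,0]-c[0],p[:,1]-c[1])<rad)&(p[:,2]>z0)&(p[:,2]<z1)]
def rect(p):
    (c,wh,a)=cv2.minAreaRect(p[:,:2].astype(np.float32)); b=cv2.boxPoints((c,wh,a))
    e=[b[1]-b[0],b[2]-b[1]]; l=max(e,key=np.linalg.norm)
    return np.round(c,1),np.round(sorted(wh),1),"long axis yaw",round(float(np.arctan2(l[1],l[0])),3)
def show(k,n,p):
    if len(p)<5: print(k,n,len(p)); return
    print(k,n,len(p),*rect(p),"mean",p.mean(0).round(1),"mid",((p.min(0)+p.max(0))/2).round(1))
if __name__=="__main__":
  for n in W:
    for k,c,rad,z0,z1 in [("tray3",(606,-150),140,8,30),("tray2",(595,196),140,8,30),("fork_roll",(436,-248),55,36,60),("fork_base",(436,-248),55,10,22),("nose_bar",(433,4),35,44,70),("nose_foot",(433,4),35,8,20),("plate_hub",(424,110),35,42,65),("plate_disc",(424,110),35,5,16),("barL",(436,-116),50,6,20),("puck",(436,-361),25,7,25),("plS",(424,355),30,42,65),("barS",(422,230),30,6,20)]:
        p=sel(n,c,rad,z0,z1); show(k,n,p)
E
python3 meas.py
```

```text
tray3 top 1232 [ 579.  -149.7] [211.  225.2] long axis yaw -0.02 mean [ 603.6 -152.3   15.8] mid [ 579.6 -150.9   15.9]
tray2 top 1137 [594.6 195.4] [174.5 213.1] long axis yaw 1.435 mean [594.8 195.1  16.1] mid [593.7 195.5  15.7]
fork_roll top 109 [ 436.  -245.7] [29.6 75.5] long axis yaw 0.459 mean [ 435.2 -244.2   47. ] mid [ 435.5 -245.5   44.4]
fork_base top 222 [ 435.3 -245.2] [29. 79.] long axis yaw 0.468 mean [ 434.  -244.7   15.3] mid [ 430.8 -245.    15.4]
nose_bar top 86 [435.6   5.4] [14.2 40. ] long axis yaw 0.566 mean [435.3   5.6  52.8] mid [435.9   5.7  51.8]
nose_foot top 121 [433.8   5.4] [38.4 42.3] long axis yaw -1.175 mean [433.5   6.3  13. ] mid [434.6   6.   14.4]
plate_hub top 57 [426.2 113.2] [18.9 21.3] long axis yaw 0.063 mean [426.  113.4  50.5] mid [426.2 113.4  48.6]
plate_disc top 199 [426.4 113.3] [48.7 49.1] long axis yaw 0.296 mean [425.2 112.    9.2] mid [425.5 113.6  10. ]
barL top 155 [ 443.5 -107. ] [40.4 79.4] long axis yaw -0.552 mean [ 437.3 -116.2    9.4] mid [ 437.8 -104.7   10. ]
puck top 89 [ 435.1 -357.5] [25.5 28.6] long axis yaw 1.567 
[... 951 characters left out ...]
d [436.7   4.6  14.2]
plate_hub side 57 [426.8 112.6] [18.3 20.8] long axis yaw 1.156 mean [426.6 111.   50.4] mid [427.  113.3  49.3]
plate_disc side 183 [426.4 114.6] [49.9 50. ] long axis yaw -1.334 mean [425.7 110.2   9.7] mid [427.7 113.8  10.5]
barL side 210 [ 438.8 -117. ] [21.2 77.2] long axis yaw -0.49 mean [ 439.  -117.     9.5] mid [ 439.5 -116.     9.7]
puck side 167 [ 437.6 -357.5] [27.4 28.6] long axis yaw -0.147 mean [ 436.9 -358.7   12. ] mid [ 437.2 -358.3   11.7]
plS side 45 [425.1 358.3] [20.8 25.7] long axis yaw 0.981 mean [425.1 356.2  49.9] mid [426.5 356.7  48.6]
barS side 59 [424.2 230.2] [15.3 43.7] long axis yaw 1.414 mean [423.6 228.8   9.7] mid [423.9 229.6   9.5]
```

```bash
cat > go.py <<'E'
# plan: python3 go.py x y z phi  -> dp (tool axes, scaled) and spin from the present pose; phi = closing-line yaw in world (mod pi)
import sys
from h import *
from scipy.spatial.transform import Rotation as R
s=r.state(); p=np.array(s["tool_pos"]); M=R.from_rotvec(s["ee_rot"]).as_matrix()
a=[float(v) for v in sys.argv[1:]]
phi0=np.arctan2(M[1,1],M[0,1])
d=M.T@(np.array(a[:3])-p)/200
dphi=(a[3]-phi0+np.pi/2)%np.pi-np.pi/2
print("t",round(s["clock"],2),"p",p.round(1),"phi",round(phi0,3),"q1,q7",s["q"][0].round(2),s["q"][6].round(2))
print("dp",d.round(3),"spin",round(-dphi/0.5,3),"| options",round(-(dphi-np.sign(dphi)*np.pi)/0.5,3))
E
python3 - <<'E'
from meas import *
from scipy.optimize import minimize
def pca(p):
    q=p[:,:2]-p[:,:2].mean(0); v=np.linalg.svd(q,full_matrices=False)[2][0]; return round(float(np.arctan(v[1]/v[0])),3)
for n in W:
    for k,c in(("barL",(438,-116.5)),("barS",(424,229.6))):
        p=sel(n,c,43,7.5,13); p=p[(abs(p[:,0]-c[0])<42)&(p[:,0]<470)]; print(k,n,pca(p),np.median(p,0).round(1))
        show(k,n,p)
    # tray fit: rim+divider points at z 16..20; maximise points on the wall model by mean distance
    for k,c,y0 in(("tray3",(606,-150),-.02),("tray2",(595,196),-.137)):
        p=sel(n,c,135,16,20.5)
        def dist(v):
            a=v[2]; q=p[:,:2]-v[:2]; x=q[:,0]*np.cos(a)+q[:,1]*np.sin(a); y=-q[:,0]*np.sin(a)+q[:,1]*np.cos(a)
            D=[abs(abs(x)-78),abs(abs(y)-98)]
            D+= [abs(x+10),np.where(x>-10,abs(y+26),99)] if k=="tray3" else [abs(y+22)]
            return np.minimum(np.min(D,0),8)
        b=min((minimize(lambda v:(dist(v)**2).mean(),[c[0]+i,c[1]+j,y0],method="Nelder-Mead") for i in(-6,0,6) for j in(-6,0,6)),key=lambda o:o.fun)
        print(k,n,len(p),b.x.round(3),"rms",round(b.fun**.5,2))
E
python3 go.py 426.5 113 130 0.3
```

```text
barL top -0.512 [ 439.  -117.6    9.6]
barL top 115 [ 437.8 -117.1] [14.8 78.1] long axis yaw -0.504 mean [ 437.5 -116.9    9.7] mid [ 435.2 -116.8   10.1]
barS top 1.433 [424.2 231.3   9.6]
barS top 65 [423.4 230.9] [14.7 40.2] long axis yaw 1.412 mean [423.1 230.3   9.9] mid [423.  231.6  10.2]
tray3 top 587 [ 6.02308e+02 -1.49605e+02 -3.40000e-02] rms 3.52
tray2 top 596 [ 5.93909e+02  1.94757e+02 -1.32000e-01] rms 3.86
barL side -0.513 [ 437.9 -116.4   10. ]
barL side 163 [ 438.6 -117.2] [19.5 77.4] long axis yaw -0.523 mean [ 437.7 -116.     9.9] mid [ 435.8 -116.    10.1]
barS side 1.453 [424.6 230.4  10.2]
barS side 52 [424.2 230.2] [15.3 43.7] long axis yaw 1.414 mean [424.3 230.   10.1] mid [423.9 229.6  10.2]
tray3 side 1016 [ 6.03455e+02 -1.50394e+02 -3.00000e-02] rms 3.59
tray2 side 554 [ 5.93661e+02  1.95212e+02 -1.26000e-01] rms 3.8
t 1.0 p [270.2 618.5 192.8] phi 1.159 q1,q7 -1.31 -0.07
dp [-1.728 -2.003  0.314] spin 1.718 | options -4.565
```

Request:
jog_arm(
  hand=[0,0,0,0,0,0],
  dp=[
    [-0.9,-1,0],
    [-0.9,-1,0],
    [-0.9,-1,0],
    [-0.9,-1,0],
    [-0.9,-1,0],
    [-0.9,-1,0],
  ],
  spin=[0.9,0.9,0.9,0.9,0.9,0.9],
  grip_force=60,
)

```text
clock: 1.75
tool_pos: [355.5, 362.7, 193.2]
ee_rot: [-1.315, -2.853, -0.001]
contact_force: [0.1, -0.2, -0.3]
grip_width: 85.7
grip_force: 0.0
```

```bash
python3 go.py 426.5 113 110 0.3
```

```text
t 1.75 p [355.5 362.7 193.2] phi 0.707 q1,q7 -1.14 -0.17
dp [-1.18  -0.542  0.415] spin 0.814 | options -5.469
```

Request:
jog_arm(
  hand=[0,0,0,0,0,0],
  dp=[
    [-1,-0.54,0.4],
    [-1,-0.54,0.4],
    [-1,-0.54,0.4],
    [-1,-0.54,0.4],
    [-1,-0.54,0.4],
    [-1,-0.54,0.4],
  ],
  spin=[0.8,0.8,0.8,0.8,0.8,0.8],
)

```text
clock: 2.5
tool_pos: [403.7, 142.7, 112.9]
ee_rot: [1.851, 2.538, 0.0]
contact_force: [0.0, 1.1, -0.2]
grip_width: 85.2
grip_force: 0.0
```

```bash
python3 go.py 426.5 113 26 0.3
```

```text
t 2.5 p [403.7 142.7 112.9] phi 0.31 q1,q7 -0.9 -0.1
dp [-0.176  0.063  0.435] spin 0.021 | options -6.262
```

Request:
jog_arm(
  hand=[0.5,0.5,0.5,0.5,0.5,0.5],
  dp=[
    [-0.176,0.063,0.05],
    [-0.176,0.063,0.1],
    [-0.176,0.063,0.2],
    [-0.176,0.063,0.33],
    [-0.176,0.063,0.435],
    [-0.176,0.063,0.435],
  ],
  spin=[0,0,0,0,0,0],
)

```text
clock: 3.25
tool_pos: [425.1, 112.6, 24.9]
ee_rot: [-1.85, -2.538, 0.003]
contact_force: [0.4, -0.4, -0.2]
grip_width: 42.7
grip_force: 0.0
```

Request:
jog_arm(
  hand=[1,1,1,1],
  dp=[
    [0,0,0],
    [0,0,0],
    [0,0,0],
    [0,0,0],
  ],
  spin=[0,0,0,0],
)

```text
clock: 3.75
tool_pos: [426.2, 111.5, 26.1]
ee_rot: [1.853, 2.537, 0.001]
contact_force: [-0.7, -0.4, -0.3]
grip_width: -0.3
grip_force: 0.0
```

```bash
python3 go.py 598.7 232.7 110 0.3;
```

```text
t 3.75 p [426.2 111.5  26.1] phi 0.309 q1,q7 -0.76 0.14
dp [ 0.315  1.006 -0.419] spin 0.018 | options -6.265
```

The fingers shut on nothing, so I'll look before moving.

```bash
python3 - <<'E'
from h import *
s=snap("side"); W=cloud(s); c=s["color"][...,::-1]
a=cv2.resize(c[140:260,180:330],None,fx=4,fy=4,interpolation=cv2.INTER_CUBIC)
cv2.imwrite("pics/s1.png",a)
t=snap("top"); save(t,"top1.png"); 
for q in("plate_large","nose"):
  for n,S in(("top",t),("side",s)):
    Wn=cloud(S)
    for o in r.cut_out(q,n)[:2]:
        p=Wn[o["region"]]; p=p[~np.isnan(p[:,0])]; print(q,n,round(o["confidence"],2),np.round(o["bbox"]),np.median(p,0).round(), p[:,2].max().round(1))
print(r.state()["grip_width"])
E
```

```text
plate_large side 0.79 [246. 197.  19.  25.] [425. 108.  10.] 54.8
nose top 0.7 [284. 216.  14.  16.] [435.   7.  15.] 58.5
nose side 0.58 [266. 219.  19.  27.] [433.   0.  15.] 58.4
0.0373203005741366
```

View pics/s1.png

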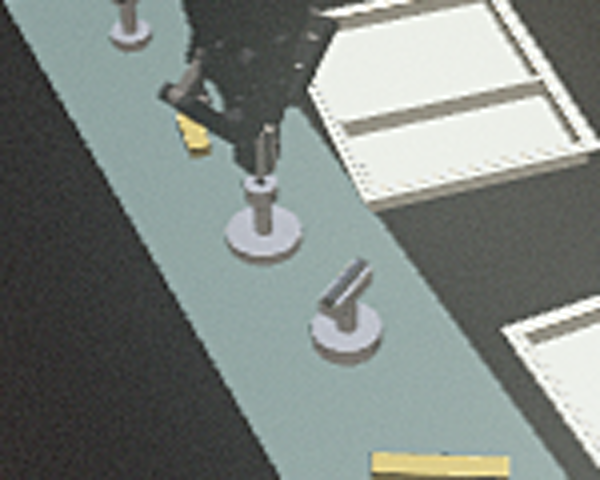

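```bash
python3 - <<'E'
from h import *
for n in("side","top"):
    s=snap(n); W=cloud(s)
    if n=="side":
        for v in range(168,206,2):
            print(v,[("%d,%d,%d"%tuple(W[v,u])) if not np.isnan(W[v,u,0]) else "-" for u in range(236,258,3)])
    else:
        p=W.reshape(-1,3); p=p[(np.hypot(p[:,0]-426,p[:,1]-112)<45)&(p[:,2]>20)]; print(len(p),p.min(0).round(),p.max(0).round())
        print(s["depth"].shape)
E
```

```text
168 ['406,108,120', '415,110,116', '415,89,131', '426,99,119', '435,101,115', '494,227,2', '502,226,0', '510,222,0']
170 ['399,89,130', '412,103,116', '417,97,118', '427,101,112', '434,101,109', '489,216,4', '499,219,-1', '507,214,0']
172 ['399,90,124', '408,95,117', '417,97,112', '426,99,107', '435,102,102', '488,215,-2', '494,208,1', '501,202,2']
174 ['399,91,117', '407,93,112', '418,102,101', '426,101,99', '434,102,95', '483,203,1', '492,202,0', '500,200,-2']
176 ['441,211,3', '413,110,91', '418,102,95', '426,102,92', '434,103,88', '479,195,2', '489,195,-1', '495,188,0']
178 ['439,208,0', '412,108,86', '417,101,89', '424,99,88', '435,106,79', '476,186,2', '483,184,1', '491,181,0']
180 ['436,201,-1', '412,111,77', '417,103,81', '424,100,81', '434,103,75', '474,182,0', '480,176,1', '489,175,-1']
182 ['433,193,0', '440,188,0', '417,103,75', '423,97,77', '432,100,71', '470,174,0', '477,170,0', '485,167,0']
184 ['429,184,0', '436,180,0', '424,123,50', '423,98,69', '436,112,53', '466,165,1', '473,161,0', '481,159,0']
186 ['427,181,-3', '433,173,0', '420,112,53', '427,110,52', '435,109,5
[... 388 characters left out ...]
413,146,0', '418,134,8', '424,128,10', '425,108,26', '438,121,10', '444,115,12', '456,123,2', '463,119,2']
196 ['409,135,3', '415,127,8', '422,124,7', '425,111,17', '435,115,9', '443,113,8', '449,107,10', '461,114,0']
198 ['404,121,10', '410,116,11', '418,115,9', '425,112,9', '432,107,10', '440,106,8', '446,100,10', '458,107,0']
200 ['404,123,1', '408,113,8', '415,107,10', '422,104,9', '430,102,8', '436,96,10', '444,95,8', '454,98,1']
202 ['402,119,-1', '405,104,10', '411,99,11', '419,97,10', '425,91,12', '434,92,8', '444,97,0', '451,92,1']
204 ['398,108,2', '405,106,1', '410,97,6', '417,94,6', '425,91,5', '434,93,0', '442,91,-1', '448,85,0']
1827 [381.  68. 428.] [471. 157. 565.]
(420, 560)
```

```bash
python3 - <<'E'
from h import *
W=np.load("side0.npz")["W"]; p=W.reshape(-1,3); uv=np.argwhere(np.ones(W.shape[:2]))
m=(abs(p[:,0]-270)<100)&(abs(p[:,1]-618)<100)&(p[:,2]>40)
q=p[m]; o=np.argsort(q[:,2])[:12]; print(q[o].round(), uv[m][o].tolist())
s=r.state(); print(s["tool_pos"],s["ee_rot"],s["grip_width"],s["clock"])
s=snap("side"); W=cloud(s).reshape(-1,3); m=(np.hypot(W[:,0]-426,W[:,1]-111)<25)&(W[:,2]>58); print(np.sort(W[m][:,2])[:15].round(1), W[m][np.argsort(W[m][:,2])[:15]].mean(0).round(1))
E
```

```text
[[244. 692.  40.]
 [234. 690.  40.]
 [251. 695.  41.]
 [193. 682.  41.]
 [177. 677.  41.]
 [188. 685.  41.]
 [228. 691.  41.]
 [241. 691.  42.]
 [199. 691.  42.]
 [252. 698.  42.]
 [205. 687.  42.]
 [175. 682.  42.]] [[100, 123], [101, 120], [99, 125], [105, 108], [107, 103], [105, 106], [101, 118], [100, 122], [103, 109], [98, 125], [103, 111], [106, 102]]
[425.97418768 111.33481804  25.78791947] [-1.85320166e+00 -2.53673908e+00  2.40661688e-04] 0.6219700781827501 4.15
[62.2 66.4 66.5 67.7 67.7 67.8 68.1 69.6 70.2 71.6 71.7 71.9 72.3 72.6
 73.2] [427.4 104.7  69.3]
```

```bash
python3 - <<'E'
from h import *
W=np.load("side0.npz")["W"]; p=W.reshape(-1,3)
m=(np.hypot(p[:,0]-270,p[:,1]-618)<75)&(p[:,2]>120); q=p[m]; print(q[np.argsort(q[:,2])[:25]].round())
print(r.state()["joint_efforts"].round(1))
E
```

```text
[[287. 660. 245.]
 [281. 662. 245.]
 [295. 655. 245.]
 [254. 575. 245.]
 [292. 656. 245.]
 [289. 658. 245.]
 [246. 577. 246.]
 [251. 574. 246.]
 [298. 659. 246.]
 [284. 658. 246.]
 [248. 575. 246.]
 [256. 571. 246.]
 [258. 570. 246.]
 [285. 663. 247.]
 [293. 658. 247.]
 [243. 573. 248.]
 [263. 577. 248.]
 [259. 571. 248.]
 [261. 569. 249.]
 [295. 653. 249.]
 [287. 656. 249.]
 [290. 655. 249.]
 [282. 658. 250.]
 [291. 659. 250.]
 [241. 576. 250.]]
[  0.  -58.8   6.5 -27.8   0.    0.   -0. ]
```

The calibrated depth puts the shut fingertips at z≈66 with the reported TCP at 26. At the start the open tips were at 245 with the TCP at 193, which is the same offset once the 13 mm swing is allowed for. So the real finger end is about 40 mm above the reported TCP, and I'll correct for that: TCP z = tip z − 40.

Request:
jog_arm(
  hand=[0.45,0.45,0.45,0.45,0.45,0.45,0.45,0.45],
  dp=[
    [0,0,-0.03],
    [0,0,-0.03],
    [0,0,-0.03],
    [0,0,0.05],
    [0,0,0.12],
    [0,0,0.19],
    [0,0,0.19],
    [0,0,0.19],
  ],
  spin=[0,0,0,0,0,0,0,0],
)

```text
clock: 5.2
tool_pos: [426.1, 111.2, -12.1]
ee_rot: [-1.854, -2.536, 0.0]
contact_force: [0.2, 0.7, 0.6]
grip_width: 46.7
grip_force: 0.0
```

Request:
jog_arm(
  hand=[1,1,1,1,1],
  dp=[
    [0,0,0],
    [0,0,0],
    [0,0,0],
    [0,0,0],
    [0,0,0],
  ],
  spin=[0,0,0,0,0],
)

```text
clock: 5.82
tool_pos: [426.6, 111.6, -11.8]
ee_rot: [1.853, 2.536, 0.002]
contact_force: [1.4, 0.3, 6.4]
grip_width: 19.8
grip_force: 58.7
```

```bash
python3 go.py 598.7 232.7 70 0.3;
```

```text
t 5.83 p [426.6 111.6 -11.8] phi 0.309 q1,q7 -0.71 0.2
dp [ 0.315  1.004 -0.408] spin 0.018 | options -6.265
```

Request:
jog_arm(
  hand=[1,1,1,1,1,1,1,1],
  dp=[
    [0,0,-0.15],
    [0,0,-0.35],
    [0.1,0.3,-0.4],
    [0.2,0.6,-0.4],
    [0.3,0.9,-0.4],
    [0.315,1,-0.4],
    [0.315,1,-0.4],
    [0.315,1,-0.4],
  ],
  spin=[0,0,0,0,0,0,0,0],
)

```text
clock: 6.82
tool_pos: [596.4, 231.5, 67.4]
ee_rot: [-1.853, -2.536, 0.002]
contact_force: [0.1, -0.1, -2.3]
grip_width: 19.6
grip_force: 59.4
```

```bash
python3 go.py 598.7 232.7 -8.5 0.3; python3 - <<'E'
from h import *
s=snap("side"); snap("top"); W=cloud(s)
for o in r.cut_out("plate_large","side")[:2]:
    p=W[o["region"]]; p=p[~np.isnan(p[:,0])]; print(o["confidence"],np.median(p,0).round(),p[:,2].min().round(1),np.percentile(p[:,2],[5,50,95]).round(1))
E
```

```text
t 6.83 p [596.4 231.5  67.4] phi 0.309 q1,q7 -0.78 0.08
dp [0.003 0.014 0.379] spin 0.017 | options -6.266
0.57 [595. 227.  90.] 78.6 [ 82.5  89.5 113.2]
```

Request:
jog_arm(
  hand=[1,1,1,1,1,1,1],
  dp=[
    [0.003,0.01,0.15],
    [0.003,0.01,0.27],
    [0.003,0.01,0.33],
    [0.003,0.01,0.355],
    [0.003,0.01,0.37],
    [0.003,0.01,0.378],
    [0.003,0.01,0.38],
  ],
  spin=[0,0,0,0,0,0,0],
)

```text
clock: 7.85
tool_pos: [599.3, 233.5, -7.8]
ee_rot: [1.853, 2.537, 0.001]
contact_force: [-0.1, 0.4, -2.5]
grip_width: 19.9
grip_force: 59.5
```

Down another 1 mm, then release and rise.

Request:
jog_arm(
  hand=[1,1,0.6,0.6,0.5,0.5,0.5,0.5],
  dp=[
    [0,0,0.005],
    [0,0,0.005],
    [0,0,0.005],
    [0,0,0.005],
    [0,0,0],
    [0,0,-0.1],
    [0,0,-0.3],
    [0,0,-0.4],
  ],
  spin=[0,0,0,0,0,0,0,0],
)

```text
clock: 8.85
tool_pos: [600.2, 233.6, 75.0]
ee_rot: [1.853, 2.536, 0.004]
contact_force: [0.0, -0.1, -0.8]
grip_width: 42.6
grip_force: 0.0
```

```bash
python3 go.py 436.3 5.3 70 -1.005; python3 - <<'E'
from h import *
s=snap("side"); W=cloud(s)
for o in r.cut_out("plate_large","side")[:2]:
    p=W[o["region"]]; p=p[~np.isnan(p[:,0])]; print(o["confidence"],np.median(p,0).round(),np.percentile(p[:,2],[1,5,50,95,99]).round(1))
E
```

```text
t 8.85 p [600.2 233.6  75. ] phi 0.309 q1,q7 -0.79 0.08
dp [-0.839 -1.127  0.021] spin 2.627 | options -3.656
0.59 [597. 230.  14.] [ 3.   6.8 14.  55.2 57.4]
```

Request:
jog_arm(
  hand=[0.5,0.5,0.5,0.5,0.5,0.5],
  dp=[
    [-0.8,-1,0],
    [-0.8,-1,0],
    [-0.8,-1,0],
    [-0.8,-1,0],
    [-0.8,-1,0],
    [-0.8,-1,0],
  ],
  spin=[1,1,1,1,1,1],
)

```text
clock: 9.7
tool_pos: [457.3, 20.3, 71.9]
ee_rot: [-2.423, -1.999, -0.001]
contact_force: [-0.1, 0.2, -0.6]
grip_width: 42.8
grip_force: 0.0
```

```bash
python3 go.py 436.3 5.3 55 -1.005
```

```text
t 9.7 p [457.3  20.3  71.9] phi -0.191 q1,q7 -0.73 -0.11
dp [-0.093 -0.089  0.084] spin 1.627 | options -4.656
```

Request:
jog_arm(
  hand=[0.5,0.5,0.5,0.5],
  dp=[
    [-0.093,-0.089,0.08],
    [-0.093,-0.089,0.08],
    [-0.093,-0.089,0.08],
    [-0.093,-0.089,0.08],
  ],
  spin=[1,1,1,1],
)

```text
clock: 10.2
tool_pos: [436.9, 6.2, 55.6]
ee_rot: [2.84, 1.341, -0.001]
contact_force: [0.8, -0.2, -0.0]
grip_width: 42.5
grip_force: 0.0
```

```bash
python3 go.py 436.3 5.3 -12 -1.005
```

```text
t 10.2 p [436.9   6.2  55.6] phi -0.688 q1,q7 -0.81 -0.5
dp [-0.005  0.     0.338] spin 0.633 | options -5.65
```

Request:
jog_arm(
  hand=[0.5,0.5,0.5,0.5,0.5,0.5,0.5],
  dp=[
    [0,0,0],
    [0,0,0],
    [0,0,0.1],
    [0,0,0.2],
    [0,0,0.3],
    [0,0,0.335],
    [0,0,0.335],
  ],
  spin=[0.63,0.63,0.63,0.63,0.63,0.63,0.63],
)

```text
clock: 11.08
tool_pos: [436.3, 5.3, -11.3]
ee_rot: [3.016, 0.878, -0.001]
contact_force: [-1.0, 0.1, 0.4]
grip_width: 42.7
grip_force: 0.0
```

Request:
jog_arm(
  hand=[1,1,1,1,1],
  dp=[
    [0,0,0],
    [0,0,0],
    [0,0,0],
    [0,0,0],
    [0,0,0],
  ],
  spin=[0,0,0,0,0],
)

```text
clock: 11.7
tool_pos: [436.7, 5.5, -10.5]
ee_rot: [-3.017, -0.876, -0.002]
contact_force: [-2.6, -0.4, 9.4]
grip_width: 12.9
grip_force: 58.4
```

```bash
python3 go.py 635 -213 68 -1.0
```

```text
t 11.7 p [436.7   5.5 -10.5] phi -1.006 q1,q7 -0.71 -0.6
dp [ 0.253  1.454 -0.392] spin -0.011 | options 6.272
```

Request:
jog_arm(
  hand=[1,1,1,1,1,1,1,1],
  dp=[
    [0,0,-0.15],
    [0,0,-0.35],
    [0.05,0.3,-0.39],
    [0.1,0.6,-0.39],
    [0.16,0.9,-0.39],
    [0.17,1,-0.39],
    [0.17,1,-0.39],
    [0.17,1,-0.39],
  ],
  spin=[0,0,0,0,0,0,0,0],
)

```text
clock: 12.7
tool_pos: [571.4, -144.7, 66.8]
ee_rot: [-3.016, -0.876, 0.001]
contact_force: [-1.1, 0.8, -2.1]
grip_width: 12.6
grip_force: 59.7
```

```bash
python3 go.py 635 -213 -7 -1.0
```

```text
t 12.7 p [ 571.4 -144.7   66.8] phi -1.006 q1,q7 -0.43 -0.41
dp [0.086 0.459 0.369] spin -0.011 | options 6.272
```

Request:
jog_arm(
  hand=[1,1,1,1,1,1,1,1],
  dp=[
    [0.05,0.25,0],
    [0.086,0.459,0],
    [0.086,0.459,0.1],
    [0.086,0.459,0.22],
    [0.086,0.459,0.31],
    [0.086,0.459,0.345],
    [0.086,0.459,0.36],
    [0.086,0.459,0.368],
  ],
  spin=[0,0,0,0,0,0,0,0],
)

```text
clock: 13.7
tool_pos: [635.9, -213.8, -6.4]
ee_rot: [3.017, 0.875, 0.001]
contact_force: [1.4, -0.0, -3.0]
grip_width: 12.6
grip_force: 59.9
```

Request:
jog_arm(
  hand=[1,1,0.6,0.6,0.5,0.5,0.5,0.5],
  dp=[
    [0,0,0.005],
    [0,0,0.006],
    [0,0,0.006],
    [0,0,0.006],
    [0,0,0],
    [0,0,-0.1],
    [0,0,-0.3],
    [0,0,-0.4],
  ],
  spin=[0,0,0,0,0,0,0,0],
)

```text
clock: 14.7
tool_pos: [636.5, -214.5, 76.4]
ee_rot: [3.016, 0.874, 0.004]
contact_force: [0.3, -0.0, 0.4]
grip_width: 42.6
grip_force: 0.0
```

```bash
python3 go.py 438 -116.7 50 1.058
```

```text
t 14.7 p [ 636.5 -214.5   76.4] phi -1.006 q1,q7 -0.28 -0.34
dp [-0.577 -0.944  0.129] spin 2.154 | options -4.129
```

Request:
jog_arm(
  hand=[0.35,0.35,0.35,0.35,0.35,0.35],
  dp=[
    [-0.3,-0.3,0],
    [-0.7,-0.6,0],
    [-0.82,-0.71,0],
    [-0.82,-0.71,0],
    [-0.82,-0.71,0],
    [-0.82,-0.71,0],
  ],
  spin=[0.2,0.2,0.2,0.2,0.2,0.2],
)

```text
clock: 15.45
tool_pos: [422.2, -181.6, 73.8]
ee_rot: [3.057, 0.724, 0.002]
contact_force: [1.0, -0.2, -0.0]
grip_width: 55.3
grip_force: 0.0
```

```bash
python3 go.py 435.7 -246 -35 -1.11
```

```text
t 15.45 p [ 422.2 -181.6   73.8] phi -1.106 q1,q7 -0.48 -0.42
dp [-0.085  0.318  0.544] spin 0.009 | options -6.274
```

Request:
jog_arm(
  hand=[0.35,0.35,0.35,0.35,0.35,0.35,0.35,0.35],
  dp=[
    [-0.06,0.25,0],
    [-0.085,0.318,0],
    [-0.085,0.318,0.1],
    [-0.085,0.318,0.25],
    [-0.085,0.318,0.4],
    [-0.085,0.318,0.5],
    [-0.085,0.318,0.535],
    [-0.085,0.318,0.545],
  ],
  spin=[0,0,0,0,0,0,0,0],
)

```text
clock: 16.45
tool_pos: [434.6, -246.3, -35.8]
ee_rot: [3.057, 0.723, -0.001]
contact_force: [0.6, 0.7, 0.1]
grip_width: 55.2
grip_force: 0.0
```

Request:
jog_arm(
  hand=[1,1,1,1,1],
  dp=[
    [0,0,0],
    [0,0,0],
    [0,0,0],
    [0,0,0],
    [0,0,0],
  ],
  spin=[0,0,0,0,0],
  grip_force=80,
)

```text
clock: 17.08
tool_pos: [435.0, -246.4, -34.8]
ee_rot: [3.057, 0.723, 0.002]
contact_force: [-1.9, 0.4, 11.0]
grip_width: 25.7
grip_force: 78.5
```

```bash
python3 go.py 638 -115 45 -0.032
```

```text
t 17.07 p [ 435.  -246.4  -34.8] phi -1.106 q1,q7 -0.12 -0.1
dp [ 1.202 -0.132 -0.398] spin -2.148 | options 4.135
```

Request:
jog_arm(
  hand=[1,1,1,1,1,1,1,1],
  dp=[
    [0,0,-0.15],
    [0,0,-0.35],
    [0.25,0,-0.4],
    [0.5,-0.05,-0.4],
    [0.75,-0.1,-0.4],
    [0.95,-0.13,-0.4],
    [1,-0.13,-0.4],
    [1,-0.13,-0.4],
  ],
  spin=[0,0,-0.3,-0.6,-1,-1,-1,-1],
)

```text
clock: 18.08
tool_pos: [601.4, -133.1, 44.2]
ee_rot: [2.783, 1.458, -0.001]
contact_force: [-0.1, -1.1, -4.1]
grip_width: 25.6
grip_force: 81.3
```

```bash
python3 go.py 638 -115 45 -0.032
```

```text
t 18.07 p [ 601.4 -133.1   44.2] phi -0.606 q1,q7 -0.35 -0.09
dp [ 0.179  0.099 -0.004] spin -1.147 | options 5.136
```

Request:
jog_arm(
  hand=[1,1,1,1,1],
  dp=[
    [0.1,0.05,0],
    [0.179,0.099,0],
    [0.179,0.099,0],
    [0.179,0.099,0],
    [0.179,0.099,0],
  ],
  spin=[-0.35,-0.7,-1,-1,-1],
)

```text
clock: 18.7
tool_pos: [637.4, -116.0, 44.3]
ee_rot: [-2.341, -2.095, 0.001]
contact_force: [0.2, 0.5, -3.1]
grip_width: 25.6
grip_force: 81.3
```

```bash
python3 go.py 638 -115 -31.5 -0.032;  python3 - <<'E'
from h import *
s=snap("side"); t=snap("top"); W=cloud(s); save(s,"s2.png")
for o in r.cut_out("fork","side")[:2]:
    p=W[o["region"]]; p=p[~np.isnan(p[:,0])]; print(o["confidence"],np.median(p,0).round(),np.percentile(p[:,2],[1,5,50,95,99]).round(1))
E
```

```text
t 18.7 p [ 637.4 -116.    44.3] phi -0.111 q1,q7 -0.28 0.28
dp [0.005 0.003 0.379] spin -0.158 | options 6.125
0.73 [ 630. -148.  102.] [ -0.5  82.6 102.5 129.1 143.3]
```

View pics/s2.png

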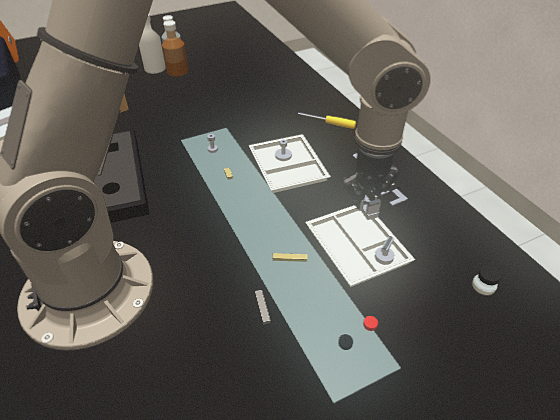

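The plate stands in tray2's larger compartment (283,150), the nose in tray3's smallest (385,255), and the fork hangs level over the middle one (372,205).

Request:
jog_arm(
  hand=[1,1,1,1,1,1,1,1],
  dp=[
    [0.005,0.003,0],
    [0.005,0.003,0.12],
    [0.005,0.003,0.24],
    [0.005,0.003,0.32],
    [0.005,0.003,0.35],
    [0.005,0.003,0.365],
    [0.005,0.003,0.375],
    [0.005,0.003,0.376],
  ],
  spin=[-0.15,-0.15,-0.15,-0.15,-0.15,-0.15,-0.15,-0.15],
)

```text
clock: 19.85
tool_pos: [639.1, -114.2, -30.6]
ee_rot: [2.256, 2.186, 0.001]
contact_force: [0.6, -0.3, -3.3]
grip_width: 25.9
grip_force: 81.2
```

Request:
jog_arm(
  hand=[1,1,0.55,0.55,0.55,0.55,0.55,0.55],
  dp=[
    [0,0,0.005],
    [0,0,0.006],
    [0,0,0.006],
    [0,0,0.006],
    [0,0,0],
    [0,0,-0.15],
    [0,0,-0.4],
    [0,0,-0.5],
  ],
  spin=[0,0,0,0,0,0,0,0],
)

```text
clock: 20.85
tool_pos: [640.1, -114.5, 71.8]
ee_rot: [2.254, 2.185, 0.003]
contact_force: [-0.6, 0.3, 0.2]
grip_width: 38.3
grip_force: 0.0
```

```bash
python3 go.py 438 -116.7 50 1.058
```

```text
t 20.85 p [ 640.1 -114.5   71.8] phi -0.031 q1,q7 -0.28 0.33
dp [-0.042 -1.01   0.106] spin -2.179 | options 4.105
```

Request:
jog_arm(
  hand=[0.55,0.55,0.55,0.55,0.55],
  dp=[
    [-0.04,-1,0.1],
    [-0.04,-1,0.1],
    [-0.04,-1,0.1],
    [-0.04,-1,0.1],
    [-0.04,-1,0.1],
  ],
  spin=[-1,-1,-1,-1,-1],
)

```text
clock: 21.48
tool_pos: [438.7, -115.9, 49.3]
ee_rot: [1.646, 2.676, 0.001]
contact_force: [0.8, -0.0, 0.2]
grip_width: 38.4
grip_force: 0.0
```

Request:
jog_arm(
  hand=[0.55,0.55,0.55,0.55],
  dp=[
    [0,0,0],
    [0,0,0],
    [0,0,0],
    [0,0,0],
  ],
  spin=[-1,-1,-1,-1],
)

```text
clock: 21.98
tool_pos: [440.3, -116.0, 49.1]
ee_rot: [0.932, 2.999, -0.0]
contact_force: [-0.6, -0.2, -0.4]
grip_width: 38.7
grip_force: 0.0
```

```bash
python3 go.py 438 -116.7 -37 1.058
```

```text
t 21.98 p [ 440.3 -116.    49.1] phi 0.968 q1,q7 -0.13 1.21
dp [ 0.008 -0.009  0.43 ] spin -0.18 | options 6.103
```

Request:
jog_arm(
  hand=[0.55,0.55,0.55,0.55,0.55,0.55,0.55,0.55],
  dp=[
    [0.008,-0.009,0],
    [0.008,-0.009,0.12],
    [0.008,-0.009,0.25],
    [0.008,-0.009,0.35],
    [0.008,-0.009,0.4],
    [0.008,-0.009,0.42],
    [0.008,-0.009,0.43],
    [0.008,-0.009,0.43],
  ],
  spin=[-0.18,-0.18,-0.18,-0.18,-0.18,-0.18,-0.18,-0.18],
)

```text
clock: 22.98
tool_pos: [436.8, -116.6, -36.6]
ee_rot: [0.796, 3.039, 0.0]
contact_force: [-0.2, 0.0, 0.2]
grip_width: 38.5
grip_force: 0.0
```

Request:
jog_arm(
  hand=[1,1,1,1],
  dp=[
    [0,0,0],
    [0,0,0],
    [0,0,0],
    [0,0,0],
  ],
  spin=[0,0,0,0],
  grip_force=30,
)

```text
clock: 23.48
tool_pos: [436.7, -116.5, -36.5]
ee_rot: [0.795, 3.039, 0.0]
contact_force: [-1.7, 0.8, 7.0]
grip_width: 13.9
grip_force: 29.8
```

```bash
python3 go.py 559 -148.6 30 -0.032
```

```text
t 23.48 p [ 436.7 -116.5  -36.5] phi 1.059 q1,q7 -0.05 1.37
dp [-0.612  0.16  -0.332] spin 2.182 | options -4.101
```

Request:
jog_arm(
  hand=[1,1,1,1,1,1,1],
  dp=[
    [0,0,-0.15],
    [0,0,-0.33],
    [-0.2,0.05,-0.36],
    [-0.4,0.1,-0.36],
    [-0.6,0.16,-0.36],
    [-0.61,0.16,-0.36],
    [-0.61,0.16,-0.36],
  ],
  spin=[0,0,0.3,0.6,1,1,1],
)

```text
clock: 24.35
tool_pos: [557.8, -148.3, 34.8]
ee_rot: [-1.521, -2.748, 0.001]
contact_force: [-0.8, 0.2, -0.4]
grip_width: 14.0
grip_force: 29.6
```

Request:
jog_arm(
  hand=[1,1,1,1,1],
  dp=[
    [0,0,0],
    [0,0,0],
    [0,0,0],
    [0,0,0],
    [0,0,0],
  ],
  spin=[0.35,0.7,1,1,1],
)

```text
clock: 24.98
tool_pos: [558.0, -148.2, 35.1]
ee_rot: [-2.15, -2.29, -0.0]
contact_force: [-0.5, 0.3, -0.0]
grip_width: 13.9
grip_force: 29.6
```

```bash
python3 go.py 559 -148.6 -32.5 -0.032;  python3 - <<'E'
from h import *
from meas import rect
s=snap("side"); t=snap("top"); save(t,"t3.png"); W=cloud(t)
for q in("bar_long","fork","nose"):
  for n,S in(("side",s),("top",t)):
    for o in r.cut_out(q,n)[:2]:
      p=cloud(S)[o["region"]]; p=p[~np.isnan(p[:,0])]; print(q,n,round(o["confidence"],2),np.median(p,0).round(),np.percentile(p[:,2],[1,5,50,95,99]).round(1))
E
```

```text
t 24.98 p [ 558.  -148.2   35.1] phi 0.063 q1,q7 -0.25 0.54
dp [-0.002  0.005  0.338] spin 0.19 | options -6.093
bar_long side 0.66 [ 558. -174.   81.] [72.6 74.3 80.9 83.6 84.1]
bar_long side 0.55 [ 324. -212.   10.] [-1.7 -0.1  9.6 12.1 12.6]
bar_long top 0.46 [ 323. -217.    9.] [  2.1   5.9   9.1  12.6 667.9]
fork side 0.77 [ 634. -141.   20.] [ 2.6  6.  19.8 52.6 54.7]
fork top 0.62 [637. -81.  33.] [  1.9   6.9  33.3  55.5 567.7]
nose side 0.71 [ 630. -218.   18.] [ 2.3  5.3 17.6 58.9 61.1]
```

Request:
jog_arm(
  hand=[1,1,1,1,1,1,1,1],
  dp=[
    [0,0.005,0.05],
    [0,0.005,0.15],
    [0,0.005,0.24],
    [0,0.005,0.3],
    [0,0.005,0.325],
    [0,0.005,0.335],
    [0,0.005,0.338],
    [0,0.005,0.338],
  ],
  spin=[0.19,0.19,0.19,0.19,0.19,0.19,0.19,0.19],
)

```text
clock: 26.38
tool_pos: [559.7, -148.3, -32.2]
ee_rot: [2.261, 2.181, 0.001]
contact_force: [-0.4, 0.8, -0.9]
grip_width: 14.0
grip_force: 29.6
```

Request:
jog_arm(
  hand=[1,1,0.72,0.72,0.72,0.72,0.72,0.72],
  dp=[
    [0,0,0.005],
    [0,0,0.005],
    [0,0,0.005],
    [0,0,0.005],
    [0,0,0],
    [0,0,-0.12],
    [0,0,-0.35],
    [0,0,-0.5],
  ],
  spin=[0,0,0,0,0,0,0,0],
)

```text
clock: 27.38
tool_pos: [559.8, -148.6, 69.2]
ee_rot: [2.261, 2.18, 0.001]
contact_force: [0.4, 0.8, 0.2]
grip_width: 23.7
grip_force: 0.0
```

```bash
python3 go.py 436.5 -357.8 40 -0.5
```

```text
t 27.38 p [ 559.8 -148.6   69.2] phi -0.036 q1,q7 -0.3 0.43
dp [-1.068 -0.578  0.146] spin 0.927 | options -5.356
```

Request:
jog_arm(
  hand=[0.5,0.5,0.5,0.5,0.5,0.5],
  dp=[
    [-1,-0.578,0.1],
    [-1,-0.578,0.1],
    [-1,-0.578,0.1],
    [-1,-0.578,0.1],
    [-1,-0.578,0.1],
    [-1,-0.578,0.1],
  ],
  spin=[0.93,0.93,0.93,0.93,0.93,0.93],
)

```text
clock: 28.12
tool_pos: [437.0, -343.6, 47.4]
ee_rot: [-2.703, -1.601, -0.0]
contact_force: [0.4, 0.1, 0.4]
grip_width: 43.0
grip_force: 0.0
```

```bash
python3 go.py 436.5 -357.8 -36 -0.5
```

```text
t 28.12 p [ 437.  -343.6   47.4] phi -0.501 q1,q7 0.02 0.47
dp [-0.063  0.032  0.417] spin -0.002 | options 6.281
```

Request:
jog_arm(
  hand=[0.5,0.5,0.5,0.5,0.5,0.5,0.5,0.5],
  dp=[
    [-0.063,0.032,0],
    [-0.063,0.032,0.08],
    [-0.063,0.032,0.2],
    [-0.063,0.032,0.32],
    [-0.063,0.032,0.38],
    [-0.063,0.032,0.41],
    [-0.063,0.032,0.417],
    [-0.063,0.032,0.417],
  ],
  spin=[0,0,0,0,0,0,0,0],
)

```text
clock: 29.12
tool_pos: [436.6, -358.4, -35.5]
ee_rot: [2.702, 1.601, 0.001]
contact_force: [-0.3, 0.2, -0.1]
grip_width: 42.5
grip_force: 0.0
```

Request:
jog_arm(
  hand=[1,1,1,1],
  dp=[
    [0,0,0],
    [0,0,0],
    [0,0,0],
    [0,0,0],
  ],
  spin=[0,0,0,0],
  grip_force=30,
)

```text
clock: 29.62
tool_pos: [436.6, -358.3, -35.3]
ee_rot: [2.702, 1.601, 0.001]
contact_force: [-1.3, 0.7, 6.5]
grip_width: 27.4
grip_force: 29.1
```

```bash
python3 go.py 586 135.5 50 -0.129
```

```text
t 29.62 p [ 436.6 -358.3  -35.3] phi -0.501 q1,q7 0.14 0.59
dp [ 2.524 -0.531 -0.426] spin -0.744 | options 5.539
```

Request:
jog_arm(
  hand=[1,1,1,1,1,1,1],
  dp=[
    [0,0,-0.15],
    [0,0,-0.4],
    [0.2,-0.05,-0.46],
    [0.5,-0.11,-0.46],
    [0.8,-0.17,-0.46],
    [1,-0.2,-0.46],
    [1,-0.2,-0.46],
  ],
  spin=[0,0,-0.2,-0.5,-0.7,-0.74,-0.74],
)

```text
clock: 30.5
tool_pos: [498.6, -160.2, 56.3]
ee_rot: [-2.356, -2.078, -0.002]
contact_force: [-0.1, -0.5, -0.3]
grip_width: 27.4
grip_force: 29.7
```

```bash
python3 go.py 586 135.5 50 -0.129
```

```text
t 30.5 p [ 498.6 -160.2   56.3] phi -0.126 q1,q7 -0.3 0.4
dp [1.521 0.248 0.033] spin 0.007 | options -6.276
```

Request:
jog_arm(
  hand=[1,1,1,1,1,1],
  dp=[
    [0.25,0.1,0],
    [0.5,0.2,0],
    [0.8,0.25,0],
    [1,0.25,0],
    [1,0.25,0],
    [1,0.25,0],
  ],
  spin=[0,0,0,0,0,0],
)

```text
clock: 31.25
tool_pos: [572.9, 26.9, 56.2]
ee_rot: [2.363, 2.07, -0.0]
contact_force: [0.5, -0.8, 0.5]
grip_width: 27.1
grip_force: 29.7
```

Request:
jog_arm(
  hand=[1,1,1,1,1],
  dp=[
    [0.25,0,0],
    [0.5,0,0],
    [0.52,0,0.03],
    [0.52,0,0.1],
    [0.52,0,0.1],
  ],
  spin=[0,0,0,0,0],
)

```text
clock: 31.88
tool_pos: [585.7, 128.8, 34.9]
ee_rot: [-2.365, -2.068, 0.004]
contact_force: [-0.6, 0.5, -0.9]
grip_width: 27.3
grip_force: 29.7
```

```bash
python3 go.py 586 135.5 -31.3 -0.129; python3 - <<'E'
from h import *
s=snap("side"); save(s,"s4.png")
E
```

```text
t 31.88 p [585.7 128.8  34.9] phi -0.134 q1,q7 -0.74 -0.1
dp [ 0.034 -0.003  0.331] spin -0.01 | options 6.274
```

View pics/s4.png

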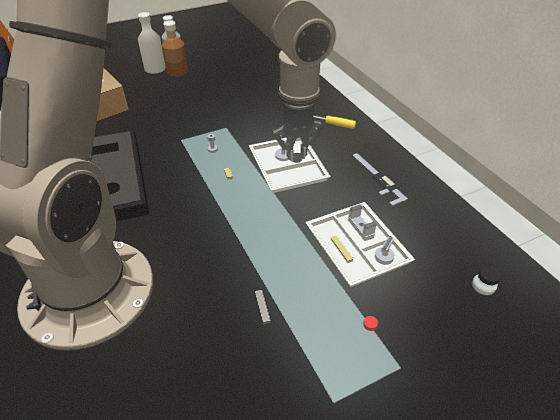

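The bar (341,249), fork (362,222) and nose (385,255) sit in their compartments. The puck is held over tray2's smaller one (297,150).

Request:
jog_arm(
  hand=[1,1,1,1,1,1,1,1],
  dp=[
    [0.03,0,0],
    [0.03,0,0.1],
    [0.03,0,0.2],
    [0.03,0,0.27],
    [0.03,0,0.305],
    [0.03,0,0.32],
    [0.03,0,0.328],
    [0.03,0,0.331],
  ],
  spin=[0,0,0,0,0,0,0,0],
)

```text
clock: 32.92
tool_pos: [587.6, 137.4, -29.9]
ee_rot: [2.362, 2.071, 0.001]
contact_force: [0.2, 0.2, -0.2]
grip_width: 27.3
grip_force: 29.7
```

Request:
jog_arm(
  hand=[1,1,0.55,0.55,0.55,0.55,0.55,0.55],
  dp=[
    [0,0,0.004],
    [0,0,0.005],
    [0,0,0.005],
    [0,0,0.005],
    [0,0,0],
    [0,0,-0.12],
    [0,0,-0.35],
    [0,0,-0.6],
  ],
  spin=[0,0,0,0,0,0,0,0],
)

```text
clock: 33.92
tool_pos: [586.9, 137.0, 90.8]
ee_rot: [-2.362, -2.071, 0.002]
contact_force: [0.6, 0.7, 0.7]
grip_width: 38.5
grip_force: 0.0
```

Request:
jog_arm(
  hand=[0.5,0.5,0.5,0.5,0.5,0.5],
  dp=[
    [0,0,-0.3],
    [-0.2,0,-0.5],
    [-0.5,0,-0.6],
    [-0.8,0,-0.6],
    [-0.8,0,-0.6],
    [-0.8,0,-0.6],
  ],
  spin=[0,0,0,0,0,0],
)

```text
clock: 34.67
tool_pos: [566.4, -21.1, 209.9]
ee_rot: [-2.362, -2.071, -0.001]
contact_force: [-0.2, 1.1, -0.2]
grip_width: 42.5
grip_force: 0.0
```

```bash
python3 - <<'E'
from h import *
C={"3":((603,-150),-.032),"2":((593.8,195),-.129)}
for n in("side","top"):
    s=snap(n); save(s,n+"9.png"); W=cloud(s)
    for q,t in(("fork","3"),("nose","3"),("bar_long","3"),("plate_large","2"),("puck","2"),("plate_small","2"),("bar_short","2")):
        for o in r.cut_out(q,n)[:2]:
            p=W[o["region"]]; p=p[~np.isnan(p[:,0])]; m=(p[:,:2].min(0)+p[:,:2].max(0))/2; c,a=C[t]; d=np.median(p[:,:2],0)-c
            print(n,q,round(o["confidence"],2),"world",np.median(p,0).round(),"in tray",round(d[0]*np.cos(a)+d[1]*np.sin(a)),round(-d[0]*np.sin(a)+d[1]*np.cos(a)),"z",np.percentile(p[:,2],[5,50,95]).round(1))
s=cv2.imread("pics/side9.png")[100:300,180:430]; cv2.imwrite("pics/s9c.png",cv2.resize(s,None,fx=3,fy=3,interpolation=cv2.INTER_CUBIC))
E
```

```text
side fork 0.69 world [ 630. -218.   18.] in tray 30 -68 z [ 6.4 17.9 58. ]
side fork 0.62 world [ 633. -114.   22.] in tray 29 37 z [ 6.8 22.  52.7]
side bar_long 0.74 world [ 557. -157.   12.] in tray -46 -8 z [ 4.9 12.4 15.6]
side bar_long 0.62 world [ 324. -214.   10.] in tray -277 -73 z [ 0.7  9.6 11.9]
side plate_large 0.61 world [597. 231.  14.] in tray -2 36 z [ 4.9 14.  54.9]
side puck 0.58 world [ 504. -347.   12.] in tray -20 -549 z [ 6.  12.1 14.8]
side puck 0.42 world [585. 133.  14.] in tray 0 -62 z [ 6.3 14.5 18.1]
side plate_small 0.72 world [ 633. -112.   23.] in tray 79 -300 z [ 7.8 22.6 52.7]
side bar_short 0.38 world [ 558. -154.   13.] in tray 9 -350 z [ 6.6 12.5 15.6]
top fork 0.65 world [ 631. -141.   42.] in tray 28 9 z [14.1 42.1 54.4]
top nose 0.73 world [ 629. -208.   19.] in tray 28 -57 z [ 9.6 19.2 58.2]
top nose 0.65 world [596. 232.  13.] in tray -20 381 z [ 4.8 12.6 55.2]
top bar_long 0.68 world [595. 232.  13.] in tray -20 382 z [ 9.  12.6 55.2]
top bar_long 0.56 world [ 558. -161.   12.] in tray -45 -12 z [ 7.4 12.1 15.9]
top plate_large 0.79 world [595. 232.  13.] in tray -3 37 z [ 7.8 12.6 55.2]
top puck 0.54 world [ 504. -345.   11.] in tray -19 -548 z [ 2.2 11.3 14.6]
top plate_small 0.47 world [422. 355.  14.] in tray -191 137 z [ 5.9 13.6 53.5]
top bar_short 0.62 world [422. 226.   9.] in tray -174 8 z [ 5.3  9.1 12. ]
top bar_short 0.57 world [ 558. -162.   11.] in tray 10 -359 z [ 0.5 11.4 15.4]
```

View pics/s9c.png

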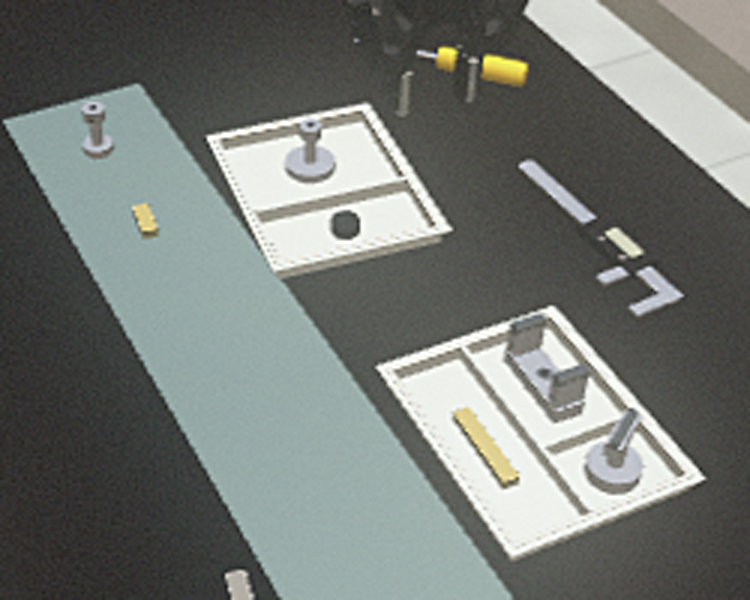

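All five parts are in place: plate (310,155), puck (345,225), bar (487,447), fork (547,368), nose (617,455). The small plate and short bar haven't moved, and the arm is clear.

```bash
python3 -c "
from rig import r
print(r.sign_off())"
```

```text
the job is handed in; nothing more can be done
None
```

Both kits are made up and handed in at about 35 s. The final pictures show all five parts upright or flat in their named compartments and the small plate and short bar unmoved; the sign-off gave no verdict.

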